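Find the stamped parts bin and push it to the dispatch rail

ROBOT

A 6-joint arm with a two-finger parallel gripper is mounted at the origin on the work surface. World frame = base frame: x ahead of the robot, y to its left, z up, the work surface at z = 0. Lengths are in mm, angles in rad, forces in N, time in s.
With the tool pointing down it reaches from about 400 to 825 mm from the base axis. Payload 7 kg.
Tool frame: the origin (TCP) lies on the centre line of the jaws, within the pads' length; the fingertips stand 14 mm ahead of it and the grasp point (between the pads) lies 5 mm behind it; z points along the fingers, y is the direction in which the jaws open and shut (so a half turn about z gives the same grasp; the last joint's range is limited). The gripper opens to 85 mm and grips with 20 to 120 N. Pads are 22 mm wide; open, the fingers measure 114 mm over their backs; the gripper's body (76 mm by 85 mm) begins 54 mm behind the grasp point. The pads swing forward as they close: fully open they stand 13 mm farther back than shut.
Start: joints at [1.483, 0.359, 0.012, 0, -1.224, -0.288], TCP at [247.743, 627.868, 245.302] pointing down, gripper open.
Joint ranges: [-3.07, 3.07], [-1.43, 2.12], [-1.02, 1.25], [-3.03, 1.67], [-3.05, -0], [-3.03, 3.03]. Speed limits (rad/s): [2.39, 2.39, 3.01, 3.14, 3.14, 3.14].

INTERFACE

Orientations are given as [roll, pitch, yaw] about the fixed x, y, z axes, in that order (R = Rz(yaw) Ry(pitch) Rx(roll)).
In Python, from bench import robot, imaging gives the robot as it stands.
- The arm moves only by the tool play_rows, never from a script. Its argument "steps" is text: rows parted by semicolons, each of 7 numbers parted by spaces: the closure in counts, from 0 (fully open) to 255 (shut), then the shift along the tool's x, y, z in m, then the turn, a rotation vector about the tool's x, y, z in rad. A call has exactly 8 rows; each row shifts and turns the commanded pose from where the row before left it, along the tool's axes as they then stand; what a row does not reach is not made up. A row lasts 1/12 s, in which the tool goes at most 41.7 mm and 7.16 degrees, less where a joint would pass 70% of its speed; a pose out of reach is approached as far as the arm can. A call with a gripper value outside its range is refused whole. The fingers move at their own pace and stop on an object; the grip force is fixed at half the most. Time passes only in rows, so rows that do not move let the fingers close, or fill a call up. It gives the time, the measured TCP pose, the force and the opening at its end, in the units of the state.
- robot.observe(): the state, without advancing time (a new reading comes with each control period).
- imaging.read_camera(name): name is "scene" or "top" or "wrist"; returns a dict with "img" (420x560x3 uint8, red, green, blue), "fx", "fy", "cx", "cy" (pixels), "k1" (the pictures are not rectified: a ray, as slopes to the right and down, at radius r is drawn at 1 + k1 r^2 times it, then the intrinsics apply), "eye" and "attitude" of the camera in the world. Camera axes: x right, y down, z forward; pixel columns grow to the right and rows downward; lengths in mm; the calibration is good to about 2 mm. A picture is of the moment at which its call begins. There is no depth.
- robot.sign_off(): hands the job in, once; it reports no verdict.
Trained networks look in a picture, given as the dict that the camera call returned (one of the last four; its "shot" number tells which), for a name from the list of things; names that differ only in an ending like _2 or _b are one class to them, and where a whole thing is asked for, a point or a joint stands for the part that bears it (a point fixed in the world has none). Each returns a list of dicts, best first, with "confidence" (0 to 1); they miss things now and then, are a little off and sometimes report something else, mostly with a low value. They report only what shows in the picture. A call takes as long as a camera call. They do not tell look-alikes from the thing itself.
- imaging.boxes_of(picture, name): "rect" ([centre column, centre row, width, height] in pixels, round what is visible of it).
The state is a dict: "time": time; "joints": joint angles; "qvel": joint speeds; "joint_torque": joint torques, N m; "tool_pos": TCP position; "ee_rot": TCP orientation; "force": force on the tool from outside, world axes, zero at the start; "wrist_torque": the same for the moment, N m; "gripper_width": finger opening in mm.
Only numpy, scipy, OpenCV 4.12 (cv2) and the standard library are available. Lean on these libraries where they do the work, as an engineer would, in place of code of your own. Each camera call takes 0.05 s, during which the arm holds its last target.

TASK

Tip up each of the two white parts bins to see its underside, first the one on the robot's left and then the one on its right, by pressing its front bar down almost to the table with the fingertips, pausing there briefly, and letting it back down flat. Then push the bin that has the ring stamped underneath away from the robot until its rear wall stands flat and square against the aluminium dispatch rail. Only press and push: never lift a bin off the table or turn it over, and leave the other bin and everything else where they stand.

Things in the scene. Friction and masses are not known exactly. Their poses are not given: they have to be found in the camera images.
- stamped_bin: Open white plastic parts bin, 140 mm deep (its x), 140 mm wide (y), 70 mm tall, about 0.35 kg (varies by 30 %), sloping inner floor, grey press bar in front. Its x points away from the robot. Origin: centre of its underside. Pressed down, the bar tips it up to about 1.1 rad; let up, it falls back flat. This is the one with the stamp under its floor: an inked dark ring 84 mm across with a dot in it, seen from the far side when tipped.
- stamped_bin_bar (a point): Middle of the axis of stamped_bin's press bar: round, 12 mm thick, 122 mm long along the bin's y, on two end arms, 26 mm in front (-x, robot side) of the front wall, 64 mm above the underside, 96 mm in front of the origin. Pressed down with 8 to 16 N it travels in an arc about the lower front edge, down and towards the robot, until it meets the table.
- stamped_bin_front (a point): Middle of the lower front (robot-side) edge of stamped_bin, about which it tips, 70 mm in front of its origin.
- stamped_bin_rear (a point): Middle of the lower rear (far) edge of stamped_bin, 70 mm behind its origin.
- plain_bin: Open white plastic parts bin, 140 mm deep (its x), 140 mm wide (y), 70 mm tall, about 0.35 kg (varies by 30 %), sloping inner floor, grey press bar in front. Its x points away from the robot. Origin: centre of its underside. Pressed down, the bar tips it up to about 1.1 rad; let up, it falls back flat. Same as the other bin from above, but with a bare underside; all its sizes are the same.
- plain_bin_bar (a point): Middle of the axis of plain_bin's press bar: round, 12 mm thick, 122 mm long along the bin's y, on two end arms, 26 mm in front (-x, robot side) of the front wall, 64 mm above the underside, 96 mm in front of the origin. Pressed down with 8 to 16 N it travels in an arc about the lower front edge, down and towards the robot, until it meets the table.
- plain_bin_front (a point): Middle of the lower front (robot-side) edge of plain_bin, about which it tips, 70 mm in front of its origin.
- plain_bin_rear (a point): Middle of the lower rear (far) edge of plain_bin, 70 mm behind its origin.
- rail: Dispatch rail: straight aluminium bar fixed to the table on its far side, 660 mm long along its y, 30 mm high and 30 mm thick. Origin: middle of its front (robot-side) face, at the table; its x points away from the robot, square to that face. The bin's rear wall comes to rest against this face.
- wheel: Small rubber wheel lying flat between the bins, 50 mm across, 22 mm high; a bystander, not to be moved. Origin: at its underside (the screwdriver's: on it).
- spare_wheel: Rubber wheel lying flat, 64 mm across, 26 mm high; a bystander, not to be moved. Origin: at its underside (the screwdriver's: on it).
- car: Small two-wheeled robot car, green board with a black battery holder, about 110 x 130 mm, 64 mm high; a bystander, not to be moved. Origin: at its underside (the screwdriver's: on it).
- keypad: Green circuit board with six buttons, 90 x 60 mm, 16 mm high; a bystander, not to be moved. Origin: at its underside (the screwdriver's: on it).
- battery_box: Black holder with two mauve cells, 72 x 42 mm, 23 mm high, between the bins near the rail; a bystander, not to be moved. Origin: at its underside (the screwdriver's: on it).
- screwdriver: Screwdriver lying on the table; a bystander, not to be moved. Origin: at its underside (the screwdriver's: on it).
- jar: Clear capped jar, 56 mm across, 65 mm high; a bystander, not to be moved. Origin: at its underside (the screwdriver's: on it).
Not all that is in view belongs to the job. Leave any yellow look-alike of the stamped_bin alone.

How it is judged (in metres and radians):
On the way, in this order (a step that is already met when the one before it is completed fails the run):
1. the bin on the robot's left is tipped up (over 0.85 rad) about its lower front edge by the fingers (((angle between stamped_bin's own z axis and vertical above 0.85 rad and world y of stamped_bin above 0 m and height (world z) of stamped_bin_front below 0.015 m and contact force between the fingers and stamped_bin above 0.5 N) or (angle between plain_bin's own z axis and vertical above 0.85 rad and world y of plain_bin above 0 m and height (world z) of plain_bin_front below 0.015 m and contact force between the fingers and plain_bin above 0.5 N))), for 0.2 s.
2. then the bin on the robot's right is tipped up the same way (((angle between stamped_bin's own z axis and vertical above 0.85 rad and world y of stamped_bin below 0 m and height (world z) of stamped_bin_front below 0.015 m and contact force between the fingers and stamped_bin above 0.5 N) or (angle between plain_bin's own z axis and vertical above 0.85 rad and world y of plain_bin below 0 m and height (world z) of plain_bin_front below 0.015 m and contact force between the fingers and plain_bin above 0.5 N))), for 0.2 s.
3. the stamped bin stands flat and square against the dispatch rail (x of stamped_bin_rear in the frame of rail between -0.012 and 0.012 m and y of stamped_bin_rear in the frame of rail between -0.3 and 0.3 m and angle between the x axis of stamped_bin and the x axis of rail, either way round below 0.15 rad and angle between stamped_bin's own z axis and vertical below 0.06 rad), for 0.2 s.
At the end, for the whole second after the job is handed in: The stamped bin stands flat and at rest with the middle of its lower rear edge within 12 mm of the rail's front face and within 0.15 rad of square to it; the plain bin stands flat, at rest, within 60 mm of where it began (all of step 3 and linear speed of each of stamped_bin, plain_bin below 0.02 m/s and distance of plain_bin from where it was at the start of the episode below 0.06 m and angle between plain_bin's own z axis and vertical below 0.06 rad); the robot touches nothing.
It fails at once if a bin is lifted off the table (height (world z) of each of stamped_bin_front, stamped_bin_rear above 0.02 m or height (world z) of each of plain_bin_front, plain_bin_rear above 0.02 m).
It fails at once if a bin is turned over (angle between any of stamped_bin, plain_bin's own z axis and vertical above 1.35 rad).
It fails at once if a bystander is moved more than 40 mm (distance of any of wheel, spare_wheel, car, keypad, battery_box, screwdriver, jar from where it was at the start of the episode above 0.04 m).
It also fails if it takes over 67 s, if anything falls off the work surface, if the arm or the gripper's body presses on something with over 40 N, if the wrist force passes 120 N, or if a joint passes its speed limit or range.

## Working session

There is one attempt and no reset: what is moved stays moved. The work goes in short steps, Python scripts to look and compute and a tool call to move; the robot and the scene stay as the last step left them, time stands still between calls to the robot, and variables do not carry over. Pictures are saved under pics/ and viewed, and the job is handed in when it is done.

Besides the shell and the picture viewer there is one more tool, called after "Call:" as a command line: name --argument value ..., lists and objects as JSON in quotes. play_rows: Moves the arm, as the interface text tells. Its arguments: {"type":"object","properties":{"steps":{"type":"string"}},"required":["steps"]}

```bash
ls; mkdir -p pics; cat > h.py <<'E'
import numpy as np,cv2
from bench import robot,imaging
from scipy.spatial.transform import Rotation as R
def shot(n,f):
    p=imaging.read_camera(n); cv2.imwrite('pics/'+f,p['img'][:,:,::-1]); return p
def att(p):
    a=np.array(p['attitude'],float)
    return a if a.shape==(3,3) else R.from_euler('xyz',a).as_matrix()
def pix2w(p,u,v,z):
    x=(u-p['cx'])/p['fx'];y=(v-p['cy'])/p['fy']
    rd=np.hypot(x,y);r=rd
    for _ in range(20): r=rd/(1+p['k1']*r*r)
    s=r/rd if rd>0 else 1
    d=att(p)@np.array([x*s,y*s,1]);e=np.array(p['eye'])
    return e+d*(z-e[2])/d[2]
def w2pix(p,w):
    c=att(p).T@(np.array(w,float)-np.array(p['eye']))
    x,y=c[0]/c[2],c[1]/c[2];k=1+p['k1']*(x*x+y*y)
    return p['fx']*x*k+p['cx'],p['fy']*y*k+p['cy']
E
python3 - <<'E'
from h import *
print(robot.observe())
for n in ['scene','top','wrist']:
    p=shot(n,n+'0.png'); print(n,{k:v for k,v in p.items() if k!='img'})
    if n!='wrist':
        for o in ['stamped_bin','stamped_bin_bar','rail','wheel','spare_wheel','car','keypad','battery_box','screwdriver','jar']:
            print(o,[(np.round(b['rect']).tolist(),round(b['confidence'],2)) for b in imaging.boxes_of(p,o)])
E
```

```text
pics
{'time': 0.0, 'joints': array([ 1.48307506e+00,  3.59335507e-01,  1.10706614e-02, -3.64041478e-04,
       -1.22408428e+00, -2.88141076e-01]), 'qvel': array([-0.00149378, -0.00106547,  0.00040138, -0.0006077 , -0.00061785,
        0.00075275]), 'joint_torque': array([-1.25749950e-03, -5.83322668e+01,  2.93426961e+01,  6.93699092e+00,
       -6.06742004e-03, -1.45584835e-05]), 'tool_pos': array([247.6001393 , 627.46128797, 244.39951604]), 'ee_rot': array([ 3.14000661e+00, -1.13185373e-04, -3.75986223e-01]), 'force': array([-0.39644071, -0.59245687,  0.01473141]), 'wrist_torque': array([-0.03571362, -0.06861219, -0.01089362]), 'gripper_width': 85.41923731579271}
scene {'fx': 535.5707566262557, 'fy': 535.5707566262557, 'cx': 279.2419207157062, 'cy': 219.42126805075486, 'k1': -0.10149888437301234, 'eye': array([1571.30412608,  473.80117047,  813.94641934]), 'attitude': array([-2.17949122,  0.00978947,  2.01394879]), 'shot': 1}
stamped_bin [([318.0, 200.0, 76.0, 64.0], 0.9), ([364.0, 258.0, 80.0, 79.0], 0.6)]
stamped_bin_bar [([318.0, 200.0, 84.0, 62.0], 0.79), ([365.0, 260.0, 79.0, 7
[... 912 characters left out ...]
2.0, 127.0, 260.0, 27.0], 0.65)]
wheel [([291.0, 209.0, 18.0, 16.0], 0.64)]
spare_wheel [([447.0, 270.0, 24.0, 25.0], 0.57), ([290.0, 180.0, 19.0, 33.0], 0.16)]
car [([119.0, 210.0, 58.0, 49.0], 0.92)]
keypad [([449.0, 226.0, 33.0, 41.0], 0.61), ([195.0, 206.0, 64.0, 70.0], 0.23)]
battery_box [([291.0, 179.0, 18.0, 34.0], 0.97)]
screwdriver [([139.0, 284.0, 63.0, 46.0], 0.95)]
jar [([435.0, 174.0, 27.0, 23.0], 0.66)]
wrist {'fx': 289.26639544079825, 'fy': 289.26639544079825, 'cx': 276.21756219739655, 'cy': 212.3773056140569, 'k1': -0.002811382184324696, 'eye': array([319.60894861, 599.54257302, 373.46718987]), 'attitude': array([ 2.83316206e+00, -1.78800153e-05, -1.94580148e+00]), 'shot': 3}
```

View pics/top0.png

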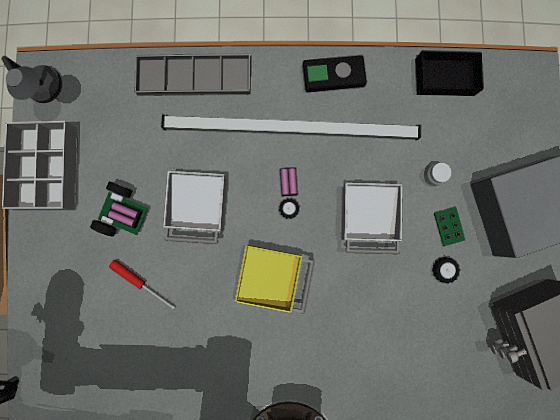

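View pics/scene0.png

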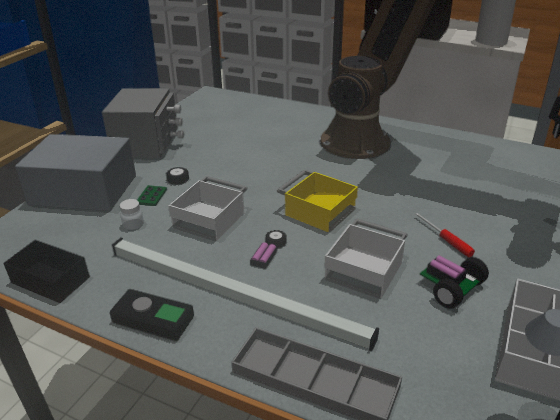

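```bash
python3 - <<'E'
import cv2
i=cv2.imread('pics/top0.png')
cv2.imwrite('pics/top0c.png',cv2.resize(i[110:330,150:420],None,fx=2.9,fy=2.7,interpolation=cv2.INTER_CUBIC))
E
```

```text
(no output)
```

View pics/top0c.png

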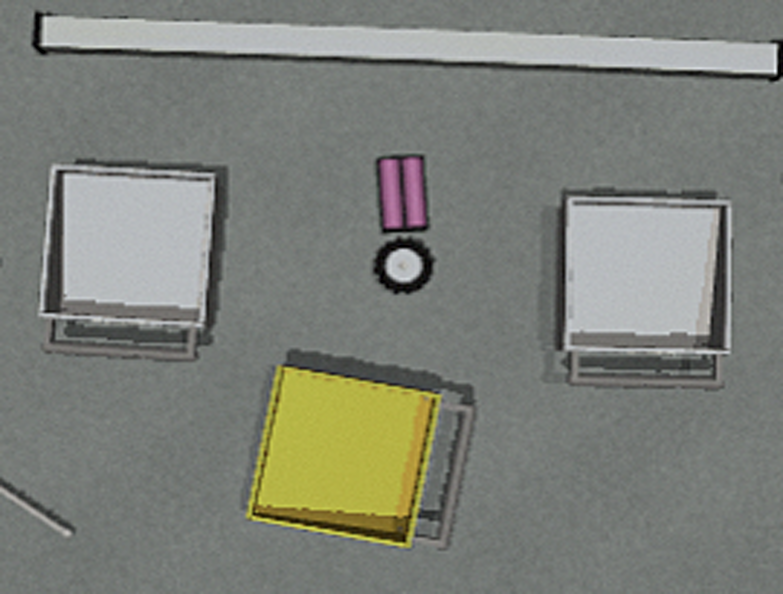

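The top view shows two white bins at (195,205) and (372,213), with their bars on the robot side. Things that could be mistaken for them are the yellow bin at (272,278) and the white/grey trays at (40,165) and (193,75). I choose the two white bins with bars; the close crop confirms them.

```bash
python3 - <<'E'
from h import *
p=imaging.read_camera('top')
f=lambda x,y,z: np.round(pix2w(p,150+x/2.9,110+y/2.7,z)[:2],1)
for n,L in {'L':[(52,167),(215,173),(207,325),(42,317)],'R':[(566,199),(729,202),(727,350),(563,348)]}.items():
    c=np.array([f(x,y,70) for x,y in L]); print(n,c.tolist(),c.mean(0), 'yaw', np.degrees(np.arctan2(*( (c[0]+c[1]-c[2]-c[3])[::-1]))))
print('barL',f(47,350,67),f(195,357,67)); print('barR',f(573,383,67),f(720,386,67))
a,b=f(40,47,30),f(777,75,30);print('rail',a,b,'yaw',np.degrees(np.arctan2(*( (a-b)*[-1,1])) ))
a,b=f(40,53,0),f(777,78,0);print('rail0',a,b)
print('yellow',[f(x,y,70) for x,y in [(283,365),(440,392),(410,545),(248,517),(475,405),(445,548)]])
print('wheel',f(403,266,20),'batt',f(383,230,20),f(380,157,20),f(426,228,20),'sd tip',f(72,533,5))
o=robot.observe();print(o['time'],o['tool_pos'],o['ee_rot'],R.from_euler('xyz',o['ee_rot']).as_matrix().round(3))
E
```

```text
L [[698.7, 298.3], [692.7, 159.3], [554.8, 165.2], [562.0, 305.0]] [627.05 231.95] yaw -2.6271697246469867
R [[668.8, -137.1], [666.3, -276.1], [531.6, -272.4], [533.8, -133.5]] [ 600.125 -204.775] yaw -1.5504526972549024
barL [532.1 301.2] [526.  175.6]
barR [ 502.3 -142.1] [ 499.1 -266.8]
rail [819.5 320.6] [ 792.5 -331.9] yaw -2.3695080642552884
rail0 [820.6 327.8] [ 796.  -340.6]
yellow [array([518.8, 101.3]), array([494.5, -30.1]), array([357.6,  -4.8]), array([382.6, 130.4]), array([482.8, -59.4]), array([354.8, -34. ])]
wheel [ 6.112e+02 -3.000e-01] batt [645.2  17.2] [714.5  19.8] [647.1 -20.5] sd tip [358.3 292.5]
1.2 [247.74909091 627.87960602 245.31328126] [-3.14155475e+00 -2.16414580e-05 -3.75791960e-01] [[ 0.93  -0.367  0.   ]
 [-0.367 -0.93   0.   ]
 [ 0.    -0.    -1.   ]]
```

Call:
play_rows --steps "255 .025 .0163 0 0 0 0;255 .025 .0163 0 0 0 0;255 .025 .0163 0 0 0 0;255 .025 .0163 0 0 0 0;255 .025 .0163 0 0 0 0;255 .025 .0163 0 0 0 0;255 .025 .0163 0 0 0 0;255 .025 .0163 0 0 0 0"

```text
time: 1.87
tool_pos: [386.6, 431.9, 245.5]
ee_rot: [-3.141, -0.0, -0.376]
force: [-0.2, 0.2, 0.5]
gripper_width: 0.0
```

Call:
play_rows --steps "255 .025 .0163 0 0 0 0;255 .025 .0163 0 0 0 0;255 .025 .0163 0 0 0 0;255 .025 .0163 0 0 0 0;255 .025 .0163 0 0 0 0;255 .025 .0163 0 0 0 0;255 .025 .0163 0 0 0 0;255 .025 .0163 0 0 0 0"

```text
time: 2.53
tool_pos: [524.8, 237.1, 245.6]
ee_rot: [-3.141, -0.0, -0.376]
force: [-0.3, 1.1, -0.2]
gripper_width: 0.2
```

Call:
play_rows --steps "255 0 0 0 0 0 .117;255 0 0 0 0 0 .117;255 0 0 0 0 0 .117;255 0 0 0 0 0 .117;255 0 0 0 0 0 .117;255 0 0 0 0 0 .117;255 0 0 0 0 0 .117;255 0 0 0 0 0 .117"

```text
time: 3.2
tool_pos: [524.1, 238.4, 245.4]
ee_rot: [-3.141, 0.0, -1.318]
force: [0.1, 0.4, -0.6]
gripper_width: -0.1
```

Call:
play_rows --steps "255 0 0 0 0 0 .117;255 0 0 0 0 0 .117;255 0 0 0 0 0 .117;255 0 0 0 0 0 .117;255 0 0 0 0 0 .117;255 0 0 0 0 0 .117;255 0 0 0 0 0 .117;255 0 0 0 0 0 .117"

```text
time: 3.87
tool_pos: [524.1, 238.5, 245.4]
ee_rot: [-3.142, 0.0, -2.254]
force: [0.6, 1.1, 0.1]
gripper_width: 0.3
```

Call:
play_rows --steps "255 0 0 0 0 0 .117;255 0 0 0 0 0 .117;255 0 0 0 0 0 .117;255 0 0 0 0 0 .117;255 0 0 0 0 0 .117;255 0 0 0 0 0 .117;255 0 0 0 0 0 .117;255 0 0 0 0 0 .117"

```text
time: 4.53
tool_pos: [524.1, 238.5, 245.4]
ee_rot: [3.141, 0.0, 3.094]
force: [-0.2, 0.2, 0.1]
gripper_width: 0.0
```

Call:
play_rows --steps "255 0 0 .0175 0 0 0;255 0 0 .0175 0 0 0;255 0 0 .0175 0 0 0;255 0 0 .0175 0 0 0;255 0 0 .0175 0 0 0;255 0 0 .0175 0 0 0;255 0 0 .0175 0 0 0;255 0 0 .0175 0 0 0"

```text
time: 5.2
tool_pos: [524.2, 238.5, 104.7]
ee_rot: [3.141, 0.0, 3.099]
force: [-0.0, 0.7, 0.2]
gripper_width: 0.0
```

```bash
python3 - <<'E'
from h import *
p=shot('scene','s1.png'); q=shot('top','t1.png')
cv2.imwrite('pics/s1c.png',cv2.resize(p['img'][150:310,260:480,::-1],None,fx=3.6,fy=3.6,interpolation=cv2.INTER_CUBIC))
print(w2pix(p,[531,237,64]),w2pix(p,robot.observe()['tool_pos']))
E
```

```text
(np.float64(378.9430335847424), np.float64(226.880085440175)) (np.float64(381.67134719363975), np.float64(211.79133923983582))
```

View pics/s1c.png

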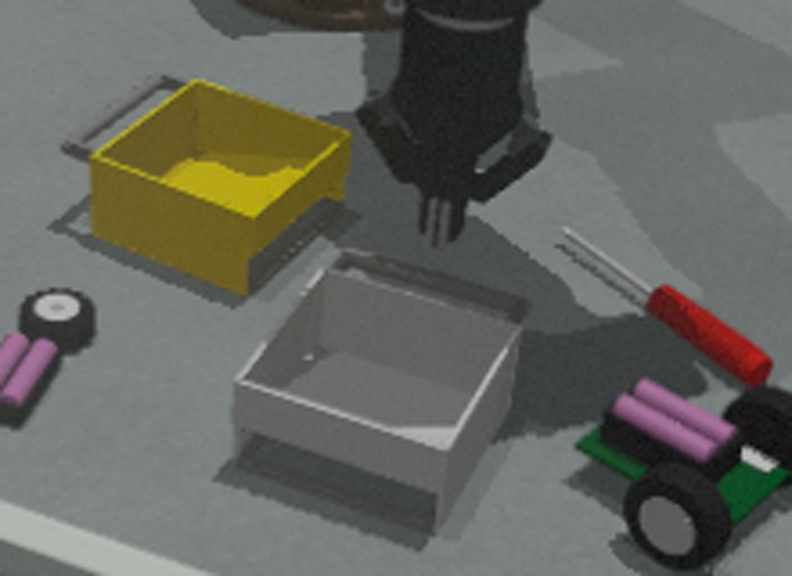

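View pics/t1.png

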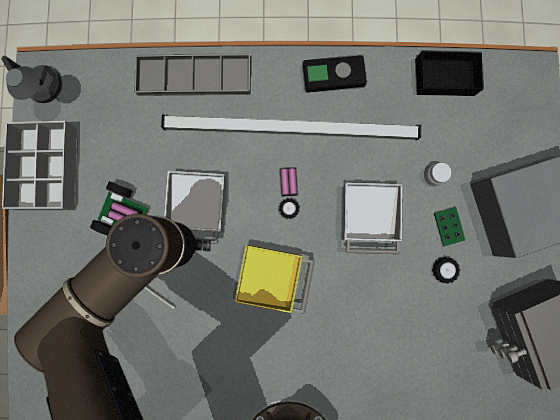

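The closed fingertips are at (382,217) in the scene view, straight above the left bin's bar at (380,229). I'll now work out the arc.

```bash
cat > arc.py <<'E'
import numpy as np
# plane coords s (bin x) , z ; pivot at 0
def tcp(th,a,pen=0):
    b=69.08*np.array([-np.cos(1.185-th),np.sin(1.185-th)])
    n=np.array([-np.sin(a),np.cos(a)]);t=np.array([np.cos(a),np.sin(a)])
    return b+(20-pen)*n-5*t
def go(start,N=16,thm=1.03,am=.3,pen=2):
    p=np.array(start,float);a=0;out=[]
    for k in range(1,N+1):
        th=thm*k/N;a2=am*k/N;q=tcp(th,a2,pen);d=q-p
        n=np.array([-np.sin(a),np.cos(a)]);t=np.array([np.cos(a),np.sin(a)])
        out.append((round(-d@t/1000,4),round(-d@n/1000,4),round(-(a2-a),4)));p=q;a=a2
    return out
if __name__=='__main__':
    print(tcp(0,0),tcp(1.03,.3,2))
    for r in go(tcp(0,0,0)): print(r)
E
python3 arc.py
```

```text
[-30.99460035  84.00255583] [-78.34788271  26.38303303]
(np.float64(0.0044), np.float64(0.0039), -0.0187)
(np.float64(0.0043), np.float64(0.0021), -0.0187)
(np.float64(0.0042), np.float64(0.0023), -0.0187)
(np.float64(0.0041), np.float64(0.0024), -0.0188)
(np.float64(0.004), np.float64(0.0026), -0.0188)
(np.float64(0.0039), np.float64(0.0028), -0.0187)
(np.float64(0.0038), np.float64(0.0029), -0.0188)
(np.float64(0.0036), np.float64(0.0031), -0.0187)
(np.float64(0.0035), np.float64(0.0032), -0.0187)
(np.float64(0.0033), np.float64(0.0034), -0.0188)
(np.float64(0.0032), np.float64(0.0035), -0.0187)
(np.float64(0.003), np.float64(0.0036), -0.0187)
(np.float64(0.0029), np.float64(0.0038), -0.0188)
(np.float64(0.0027), np.float64(0.0039), -0.0188)
(np.float64(0.0025), np.float64(0.004), -0.0187)
(np.float64(0.0023), np.float64(0.0041), -0.0187)
```

Call:
play_rows --steps "255 0 0 .004 0 0 0;255 0 0 .004 0 0 0;255 0 0 .004 0 0 0;255 0 0 .003 0 0 0;255 0 0 .003 0 0 0;255 0 0 .002 0 0 0;255 0 0 0 0 0 0;255 0 0 0 0 0 0"

```text
time: 5.97
tool_pos: [524.1, 238.4, 85.3]
ee_rot: [-3.142, 0.0, 3.099]
force: [0.6, -0.3, -0.1]
gripper_width: -0.1
```

Call:
play_rows --steps "255 .0 0 .004 0 0 0;255 .0044 0 .003 0 -.0187 0;255 .0043 0 .0021 0 -.0187 0;255 .0042 0 .0023 0 -.0187 0;255 .0041 0 .0024 0 -.0187 0;255 .0040 0 .0026 0 -.0187 0;255 .0039 0 .0028 0 -.0187 0;255 .0038 0 .0029 0 -.0187 0"

```text
time: 6.63
tool_pos: [496.1, 240.5, 63.6]
ee_rot: [3.14, 0.133, 3.1]
force: [-11.9, 1.2, 17.8]
gripper_width: -0.3
```

```bash
python3 - <<'E'
from h import *
p=shot('scene','s2.png')
cv2.imwrite('pics/s2c.png',cv2.resize(p['img'][150:310,260:480,::-1],None,fx=3.6,fy=3.6,interpolation=cv2.INTER_CUBIC))
o=robot.observe();print(o['force'],o['tool_pos'])
E
```

```text
[-6.90006726  0.96299773  4.71959369] [495.05690896 239.77237688  62.38603188]
```

View pics/s2c.png

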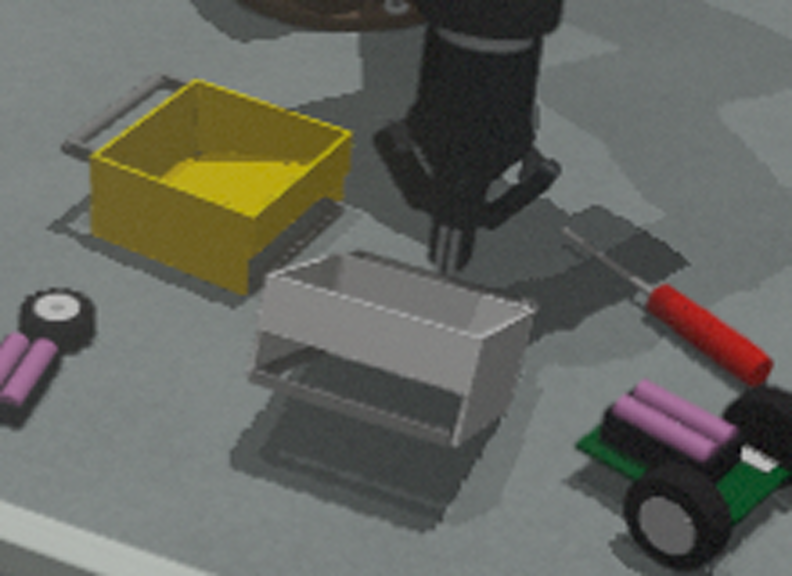

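It tips nicely about its front edge (the rear edge is raised at crop (350,410)). Continuing.

Call:
play_rows --steps "255 .0035 0 .0032 0 -.0187 0;255 .0033 0 .0034 0 -.0187 0;255 .0032 0 .0035 0 -.0187 0;255 .0030 0 .0036 0 -.0187 0;255 .0029 0 .0038 0 -.0187 0;255 .0027 0 .0039 0 -.0187 0;255 .0025 0 .004 0 -.0187 0;255 .0023 0 .0041 0 -.0187 0"

```text
time: 7.35
tool_pos: [490.1, 238.1, 47.9]
ee_rot: [3.137, 0.229, 3.11]
force: [-6.4, 0.6, 7.0]
gripper_width: 0.1
```

```bash
python3 - <<'E'
from h import *
p=shot('scene','s3.png')
cv2.imwrite('pics/s3c.png',cv2.resize(p['img'][150:310,260:480,::-1],None,fx=3.6,fy=3.6,interpolation=cv2.INTER_CUBIC))
o=robot.observe();print(o['force'],o['tool_pos'],o['time'])
E
```

```text
[-5.31293241  0.15697317  5.85157448] [490.40624239 238.09409545  48.19454183] 7.4
```

View pics/s3c.png

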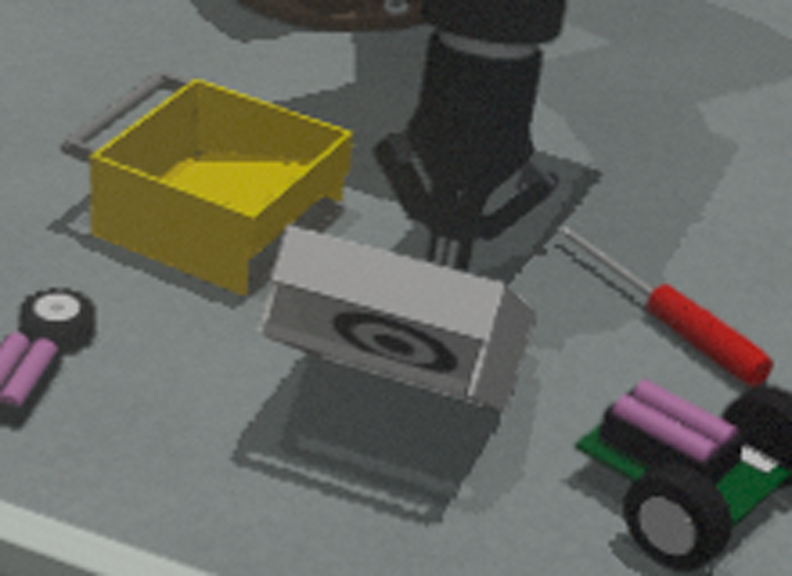

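Call:
play_rows --steps "255 .0025 0 .002 0 -.01 0;255 .0025 0 .002 0 -.01 0;255 .0022 0 .0023 0 -.01 0;255 .002 0 .0023 0 -.01 0;255 .002 0 .0025 0 -.01 0;255 .0018 0 .0025 0 -.01 0;255 .0016 0 .0026 0 -.01 0;255 .0016 0 .0026 0 -.01 0"

```text
time: 8.07
tool_pos: [493.5, 235.3, 52.3]
ee_rot: [3.132, 0.24, 3.122]
force: [-5.3, 2.3, 6.3]
gripper_width: -0.2
```

```bash
python3 - <<'E'
from h import *
o=robot.observe();print(o)
p=shot('scene','s4.png')
cv2.imwrite('pics/s4c.png',cv2.resize(p['img'][150:310,260:480,::-1],None,fx=3.6,fy=3.6,interpolation=cv2.INTER_CUBIC))
E
```

```text
{'time': 8.0667, 'joints': array([ 0.85796648,  0.2593313 , -0.89546247,  0.6203446 , -0.30837969,
       -3.0299235 ]), 'qvel': array([-0.03439487, -0.00813345, -0.01243287,  0.04987343,  0.02195051,
       -0.00144137]), 'joint_torque': array([-2.33871393e+00, -3.49297678e+01,  1.63237453e+01,  2.23489814e+00,
       -5.61542418e-01, -1.64036814e-02]), 'tool_pos': array([493.52301408, 235.32855714,  52.2695074 ]), 'ee_rot': array([3.13204677, 0.23971517, 3.12248515]), 'force': array([-5.33850742,  2.27263696,  6.33268016]), 'wrist_torque': array([0.79766466, 2.29797811, 0.22874658]), 'gripper_width': -0.18462974429183918}
```

View pics/s4c.png

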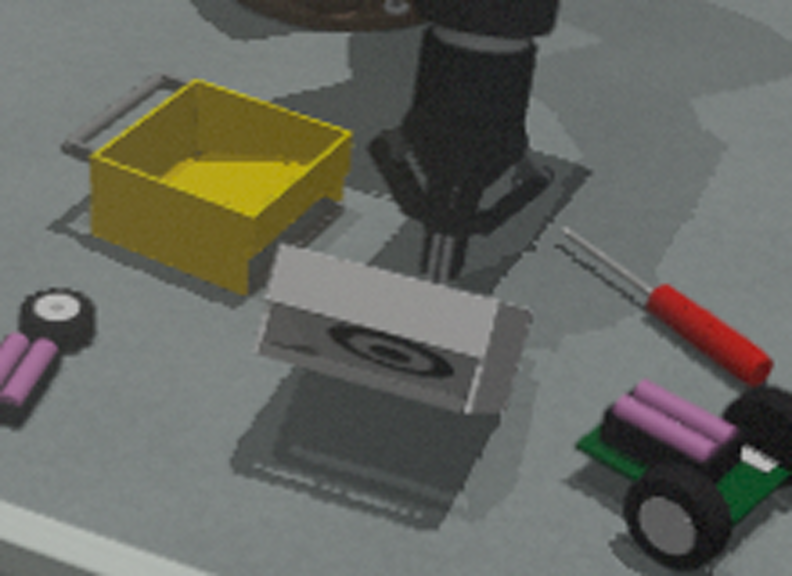

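The left bin carries the ring stamp, visible at crop (390,345). The forward tilt has run the wrist close to its singularity, with joint 6 at its limit, so I'm taking the tilt back out and finishing with a near-vertical press.

Call:
play_rows --steps "255 .0009 0 .001 0 .02 0;255 .0009 0 .001 0 .02 0;255 .0009 0 .001 0 .02 0;255 .0009 0 .001 0 .02 0;255 .0009 0 .001 0 .02 0;255 .0009 0 .001 0 .02 0;255 .0009 0 .001 0 .02 0;255 .0009 0 .001 0 .02 0"

```text
time: 8.78
tool_pos: [487.4, 234.8, 42.6]
ee_rot: [3.134, 0.077, 3.123]
force: [0.1, -0.4, -0.4]
gripper_width: -0.2
```

```bash
python3 - <<'E'
from h import *
o=robot.observe();print(o['joints'],o['tool_pos'],o['ee_rot'],o['force'])
p=shot('scene','s5.png')
cv2.imwrite('pics/s5c.png',cv2.resize(p['img'][150:310,260:480,::-1],None,fx=3.6,fy=3.6,interpolation=cv2.INTER_CUBIC))
E
```

```text
[ 0.84786973  0.32948247 -0.62521506  0.10094801 -0.5621054  -2.52075351] [487.36646603 234.80228278  42.63414566] [3.13357282 0.07739017 3.12317949] [ 0.08149091 -0.36207113 -0.43641865]
```

View pics/s5c.png

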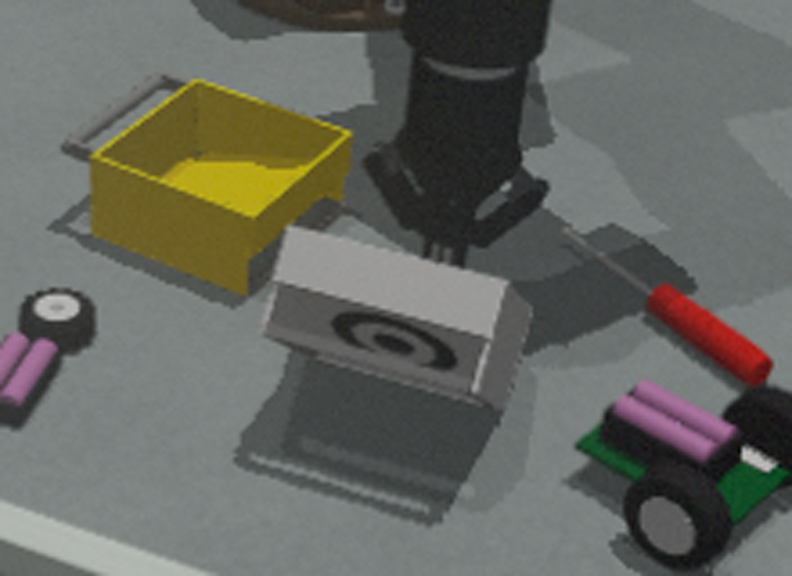

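Call:
play_rows --steps "255 .0010 0 .0025 0 0 .005;255 .001 0 .0025 0 0 .005;255 .0008 0 .0025 0 0 .005;255 .0006 0 .0025 0 0 .005;255 .0004 0 .0025 0 0 .005;255 .0002 0 .001 0 0 0;255 0 0 0 0 0 0;255 0 0 0 0 0 0"

```text
time: 9.5
tool_pos: [484.9, 235.5, 29.2]
ee_rot: [3.131, 0.079, 3.099]
force: [0.0, 0.7, 0.9]
gripper_width: 0.1
```

```bash
python3 - <<'E'
from h import *
o=robot.observe();print(o['joints'],o['tool_pos'],o['ee_rot'],o['force'])
p=shot('scene','s6.png')
cv2.imwrite('pics/s6c.png',cv2.resize(p['img'][150:310,260:480,::-1],None,fx=3.6,fy=3.6,interpolation=cv2.INTER_CUBIC))
E
```

```text
[ 0.85312574  0.34765662 -0.64639999  0.1108664  -0.52153357 -2.56112947] [484.90316094 235.49519656  29.21628127] [3.1309321  0.07920051 3.09859156] [0.02206217 0.65125161 0.86596973]
```

View pics/s6c.png

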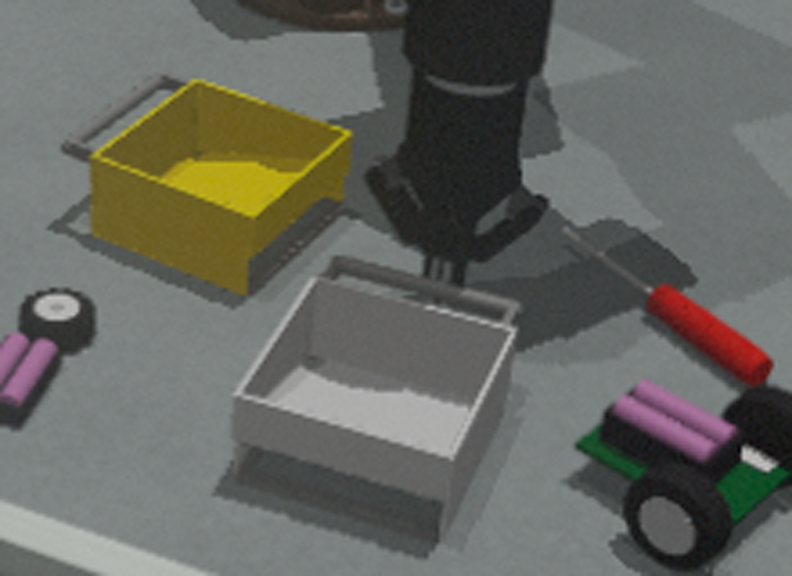

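The fingers slipped off towards the robot and the bin fell back flat. I'll raise them, re-measure and press again with the tool vertical and more centred on the bar.

Call:
play_rows --steps "255 0 0 -.010 0 .02 0;255 0 0 -.010 0 .02 0;255 0 0 -.010 0 .02 0;255 0 0 -.010 0 .019 0;255 0 0 -.01 0 0 0;255 0 0 -.01 0 0 0;255 0 0 -.01 0 0 0;255 0 0 -.01 0 0 0"

```text
time: 10.22
tool_pos: [482.7, 234.5, 110.1]
ee_rot: [3.131, 0.001, 3.099]
force: [1.1, -0.9, 0.3]
gripper_width: -0.1
```

Call:
play_rows --steps "255 .02 0 -.01 0 0 0;255 .02 0 -.01 0 0 0;255 .02 0 0 0 0 0;255 .02 0 0 0 0 0;255 0 0 0 0 0 0;255 0 0 0 0 0 0;255 0 0 0 0 0 0;255 0 0 0 0 0 0"

```text
time: 10.88
tool_pos: [403.5, 238.1, 129.4]
ee_rot: [3.131, 0.001, 3.099]
force: [-0.8, 0.5, 0.0]
gripper_width: 0.4
```

```bash
python3 - <<'E'
from h import *
o=robot.observe();print(o['joints'],o['tool_pos'],o['ee_rot'],o['force'])
p=shot('top','t7.png')
cv2.imwrite('pics/t7c.png',cv2.resize(p['img'][150:270,140:240,::-1],None,fx=5,fy=5,interpolation=cv2.INTER_CUBIC))
E
```

```text
[ 0.95032852  0.12873404 -0.59128909 -0.00728667 -0.84126369 -2.55863853] [403.4562864  238.05940979 129.39400104] [3.13064914e+00 6.54255736e-04 3.09924448e+00] [-0.80380468  0.53924665  0.00718532]
```

View pics/t7c.png

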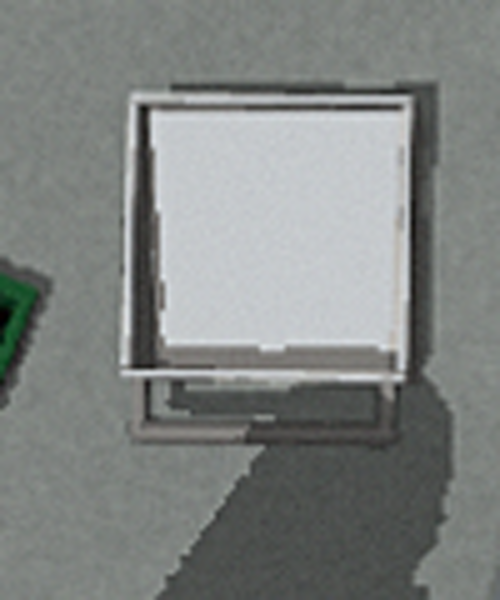

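```bash
cat >arc2.py <<'E'
import numpy as np
# vertical tool; bar centre offset o0->o1, sheet in mm
def go(N,thm,o0,o1,pen,th0=0):
    P=[]
    for k in range(N+1):
        th=th0+(thm-th0)*k/N;o=o0+(o1-o0)*k/N
        P.append([-69.08*np.cos(1.185-th)-o,69.08*np.sin(1.185-th)+20-pen*min(1,2*k/N)])
    return np.array(P)
E
python3 - <<'E'
from h import *
from arc2 import go
p=imaging.read_camera('top')
f=lambda x,y,z: np.round(pix2w(p,140+x/5,150+y/5,z)[:2],1)
c=np.array([f(x,y,70) for x,y in [(131,96),(412,98),(405,377),(121,372)]]);print(c.tolist(),c.mean(0),np.degrees(np.arctan2(*((c[0]+c[1]-c[2]-c[3])[::-1]))))
print(f(133,433,67),f(397,437,67))
P=go(16,1.02,-1,5,2);print(P[0],P[-1]);print(np.round(-np.diff(P,axis=0),1).tolist())
E
```

```text
[[705.3, 302.7], [703.7, 163.7], [566.9, 166.2], [569.3, 305.8]] [636.3 234.6] -1.1759945300179382
[539.5 300.3] [537.7 170.3]
[-24.99460035  84.00255583] [-73.14177999  29.34655102]
[[4.4, 2.0], [4.3, 2.3], [4.1, 2.5], [4.0, 2.8], [3.8, 3.0], [3.6, 3.2], [3.4, 3.4], [3.2, 3.6], [3.0, 3.5], [2.8, 3.7], [2.5, 3.8], [2.3, 4.0], [2.0, 4.1], [1.8, 4.2], [1.5, 4.3], [1.2, 4.3]]
```

Call:
play_rows --steps "255 -.0171 .0005 0 0 0 0;255 -.0171 .0005 0 0 0 0;255 -.0171 .0005 0 0 0 0;255 -.0171 .0005 0 0 0 0;255 -.0171 .0005 0 0 0 0;255 -.0171 .0005 0 0 0 0;255 -.0171 .0005 0 0 0 0;255 -.0171 .0005 0 0 0 0"

```text
time: 11.65
tool_pos: [541.1, 235.6, 128.6]
ee_rot: [3.132, -0.0, 3.098]
force: [0.4, -0.2, -0.2]
gripper_width: -0.1
```

Call:
play_rows --steps "255 0 0 .008 0 0 0;255 0 0 .008 0 0 0;255 0 0 .008 0 0 0;255 0 0 .008 0 0 0;255 0 0 .006 0 0 0;255 0 0 .004 0 0 0;255 0 0 .002 0 0 0;255 0 0 0 0 0 0"

```text
time: 12.32
tool_pos: [539.5, 236.6, 84.9]
ee_rot: [3.131, -0.0, 3.1]
force: [0.5, 0.0, 0.1]
gripper_width: -0.2
```

Call:
play_rows --steps "255 .0 0 .002 0 0 0;255 .0044 0 .002 0 0 0;255 .0043 0 .0023 0 0 0;255 .0041 0 .0025 0 0 0;255 .004 0 .0028 0 0 0;255 .0038 0 .003 0 0 0;255 .0036 0 .0032 0 0 0;255 .0034 0 .0034 0 0 0"

```text
time: 12.98
tool_pos: [511.8, 237.5, 65.3]
ee_rot: [3.131, 0.0, 3.099]
force: [-5.5, -2.3, 10.6]
gripper_width: 0.4
```

Call:
play_rows --steps "255 .0032 0 .0036 0 0 0;255 .003 0 .0035 0 0 0;255 .0028 0 .0037 0 0 0;255 .0025 0 .0038 0 0 0;255 .0023 0 .004 0 0 0;255 0 0 0 0 0 0;255 0 0 0 0 0 0;255 0 0 0 0 0 0"

```text
time: 13.65
tool_pos: [498.6, 238.8, 45.6]
ee_rot: [3.131, 0.0, 3.099]
force: [-1.2, -0.6, 4.0]
gripper_width: -0.2
```

```bash
python3 - <<'E'
from h import *
o=robot.observe();print(o['joints'],o['tool_pos'],o['ee_rot'],o['force'])
p=shot('scene','s8.png')
cv2.imwrite('pics/s8c.png',cv2.resize(p['img'][150:310,260:480,::-1],None,fx=3.6,fy=3.6,interpolation=cv2.INTER_CUBIC))
E
```

```text
[ 0.79604219  0.3706139  -0.49582369 -0.01094673 -0.69632903 -2.40080505] [498.58217647 238.75325211  45.63975255] [3.13090534e+00 1.68091695e-04 3.09925502e+00] [-1.17240429 -0.60471925  4.03220882]
```

View pics/s8c.png

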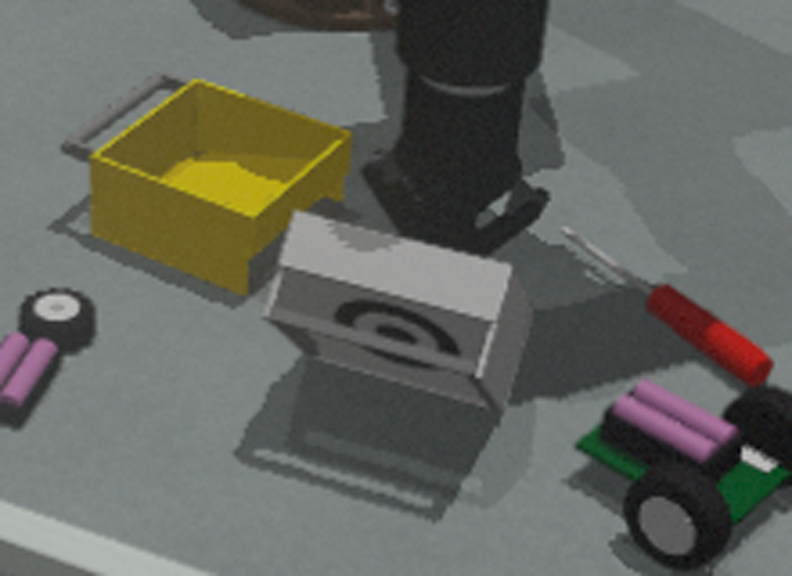

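Call:
play_rows --steps "255 .0016 0 .0032 0 0 0;255 .0015 0 .0033 0 0 0;255 .0014 0 .0034 0 0 0;255 .0012 0 .0034 0 0 0;255 .0008 0 .003 0 0 0;255 0 0 0 0 0 0;255 0 0 0 0 0 0;255 0 0 0 0 0 0"

```text
time: 14.37
tool_pos: [491.9, 239.1, 29.0]
ee_rot: [3.131, -0.0, 3.099]
force: [-1.2, 0.7, 0.5]
gripper_width: -0.2
```

```bash
python3 - <<'E'
from h import *
o=robot.observe();print(o['tool_pos'],o['force'])
p=shot('scene','s9.png')
cv2.imwrite('pics/s9c.png',cv2.resize(p['img'][150:310,260:480,::-1],None,fx=3.6,fy=3.6,interpolation=cv2.INTER_CUBIC))
print(w2pix(p,[700,235,0]))
E
```

```text
[491.92748635 239.14120961  29.03587365] [-1.16919897  0.66105257  0.4920435 ]
(np.float64(353.33177054364256), np.float64(289.93302063586873))
```

View pics/s9c.png

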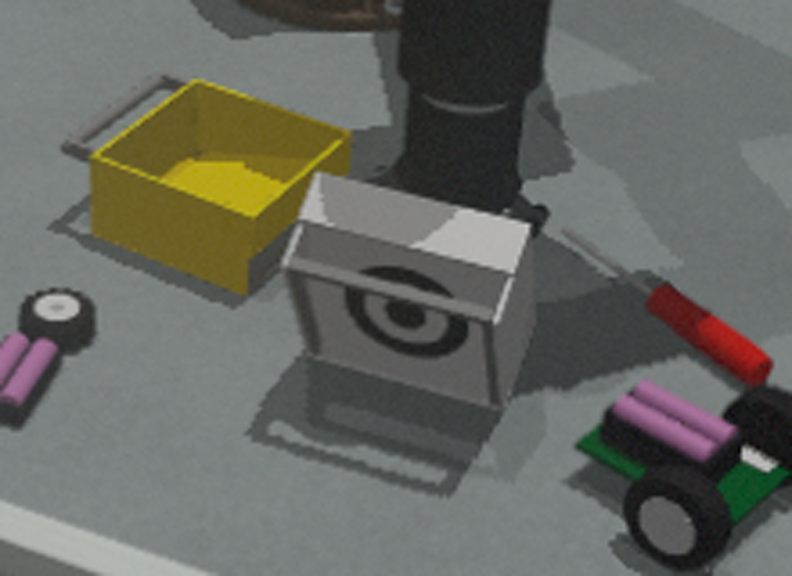

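```bash
python3 - <<'E'
from h import *
p=imaging.read_camera('scene');print(robot.observe()['force'])
for px in (558,565):
  for th in (.75,.85,.95,1.05):
    print(px,th,[tuple(round(float(t),1) for t in ((w2pix(p,[px+s*140*np.cos(th)-h*70*np.sin(th),y,s*140*np.sin(th)+h*70*np.cos(th)])-np.array([260,150]))*3.6)) for (s,h,y) in [(1,0,165),(1,0,305),(1,1,165),(1,1,305),(0,0,165),(0,0,305)]])
E
```

```text
[-0.47370808 -0.33983452  0.29698761]
558 0.75 [(260.6, 318.2), (480.3, 376.7), (291.6, 210.6), (511.3, 264.6), (306.9, 347.8), (505.4, 401.3)]
558 0.85 [(267.1, 296.8), (486.6, 354.4), (300.2, 192.3), (518.5, 245.2), (306.9, 347.8), (505.4, 401.3)]
558 0.95 [(274.0, 276.0), (493.2, 332.7), (308.7, 176.0), (525.5, 227.8), (306.9, 347.8), (505.4, 401.3)]
558 1.05 [(281.2, 256.2), (499.8, 311.8), (317.0, 161.8), (532.2, 212.7), (306.9, 347.8), (505.4, 401.3)]
565 0.75 [(256.6, 324.4), (477.1, 383.4), (287.8, 216.3), (508.3, 270.7), (303.4, 353.5), (502.7, 407.4)]
565 0.85 [(263.1, 302.9), (483.5, 361.0), (296.4, 197.9), (515.6, 251.2), (303.4, 353.5), (502.7, 407.4)]
565 0.95 [(270.1, 282.0), (490.1, 339.1), (305.0, 181.5), (522.7, 233.7), (303.4, 353.5), (502.7, 407.4)]
565 1.05 [(277.3, 262.1), (496.8, 318.2), (313.4, 167.2), (529.4, 218.4), (303.4, 353.5), (502.7, 407.4)]
```

Ring clearly visible, and the tilt is about 1.0 rad. The contact force is small here, so I'll ease up slightly, hold, then press a little deeper and hold again.

Call:
play_rows --steps "255 -.0005 0 -.002 0 0 0;255 -.0005 0 -.0015 0 0 0;255 0 0 0 0 0 0;255 0 0 0 0 0 0;255 0 0 0 0 0 0;255 0 0 0 0 0 0;255 0 0 0 0 0 0;255 0 0 0 0 0 0"

```text
time: 15.13
tool_pos: [493.1, 239.1, 32.6]
ee_rot: [3.131, 0.0, 3.099]
force: [-0.9, -0.9, 0.6]
gripper_width: 0.1
```

Call:
play_rows --steps "255 .001 0 .002 0 0 0;255 .001 0 .002 0 0 0;255 .0006 0 .002 0 0 0;255 .0004 0 .0015 0 0 0;255 .0002 0 .0015 0 0 0;255 0 0 0 0 0 0;255 0 0 0 0 0 0;255 0 0 0 0 0 0"

```text
time: 15.8
tool_pos: [490.4, 239.5, 25.3]
ee_rot: [3.13, 0.002, 3.1]
force: [-4.3, -3.0, 19.3]
gripper_width: 0.3
```

```bash
python3 - <<'E'
from h import *
o=robot.observe();print(o['tool_pos'],o['force'])
p=shot('scene','s10.png')
cv2.imwrite('pics/s10c.png',cv2.resize(p['img'][150:310,260:480,::-1],None,fx=3.6,fy=3.6,interpolation=cv2.INTER_CUBIC))
E
```

```text
[490.39591183 239.51369777  25.30585275] [-4.26816518 -3.01741161 19.28694992]
```

View pics/s10c.png

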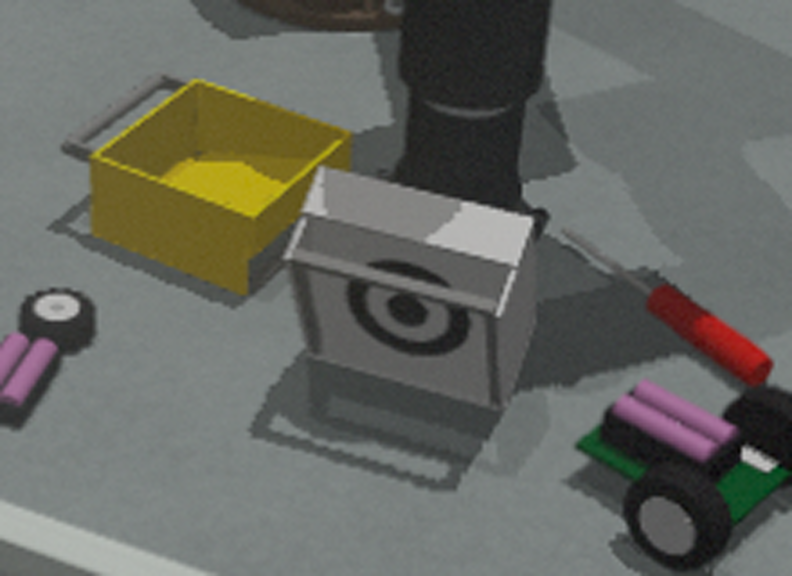

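The bar is on the table with a force of 19 N and a tilt of about 1.08 rad. I'll let the bin back down along the arc.

Call:
play_rows --steps "255 -.0006 0 -.003 0 0 0;255 -.001 0 -.004 0 0 0;255 -.0013 0 -.0043 0 0 0;255 -.0016 0 -.0043 0 0 0;255 -.0019 0 -.0042 0 0 0;255 -.0022 0 -.0041 0 0 0;255 -.0024 0 -.004 0 0 0;255 -.0026 0 -.0039 0 0 0"

```text
time: 16.52
tool_pos: [503.6, 238.6, 56.1]
ee_rot: [3.131, 0.0, 3.099]
force: [-4.0, 2.2, 6.1]
gripper_width: -0.1
```

Call:
play_rows --steps "255 -.0028 0 -.0037 0 0 0;255 -.003 0 -.0036 0 0 0;255 -.0032 0 -.0035 0 0 0;255 -.0035 0 -.0033 0 0 0;255 -.0038 0 -.003 0 0 0;255 -.004 0 -.0027 0 0 0;255 -.0042 0 -.0024 0 0 0;255 -.0043 0 -.0025 0 0 0"

```text
time: 17.18
tool_pos: [534.4, 238.1, 81.8]
ee_rot: [3.128, 0.004, 3.1]
force: [2.1, 2.1, 3.6]
gripper_width: -0.1
```

Call:
play_rows --steps "255 0 0 -.004 0 0 0;255 0 0 -.004 0 0 0;255 0 0 -.008 0 0 0;255 0 0 -.014 0 0 0;255 0 0 -.014 0 0 0;255 0 0 -.014 0 0 0;255 0 0 -.014 0 0 0;255 0 0 -.014 0 0 0"

```text
time: 17.85
tool_pos: [531.4, 235.6, 166.9]
ee_rot: [3.132, -0.001, 3.099]
force: [-0.2, 0.5, -0.5]
gripper_width: -0.2
```

```bash
python3 - <<'E'
from h import *
o=robot.observe();print(o['tool_pos'],o['force'],o['ee_rot'],o['joints'])
p=shot('scene','s11.png')
cv2.imwrite('pics/s11c.png',p['img'][:,:,::-1])
E
```

```text
[531.39024002 235.59905652 166.88946207] [-0.23183731  0.45902707 -0.49425238] [ 3.13151431e+00 -7.43106585e-04  3.09924891e+00] [ 0.74858966  0.26702994 -0.30622011 -0.00910333 -0.99092186 -2.35677078]
```

View pics/s11c.png

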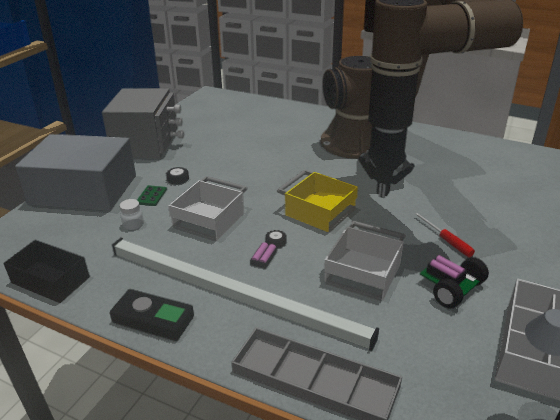

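Call:
play_rows --steps "255 .0006 -.0275 0 0 0 0;255 .0006 -.0275 0 0 0 0;255 .0006 -.0275 0 0 0 0;255 .0006 -.0275 0 0 0 0;255 .0006 -.0275 0 0 0 0;255 .0006 -.0275 0 0 0 0;255 .0006 -.0275 0 0 0 0;255 .0006 -.0275 0 0 0 0"

```text
time: 18.57
tool_pos: [517.1, 15.1, 163.8]
ee_rot: [3.131, -0.0, 3.099]
force: [0.4, -0.4, -0.4]
gripper_width: 0.3
```

Call:
play_rows --steps "255 .0006 -.0275 0 0 0 0;255 .0006 -.0275 0 0 0 0;255 .0006 -.0275 0 0 0 0;255 .0006 -.0275 0 0 0 0;255 .0006 -.0275 0 0 0 0;255 .0006 -.0275 0 0 0 0;255 .0006 -.0275 0 0 0 0;255 .0006 -.0275 0 0 0 0"

```text
time: 19.23
tool_pos: [503.0, -204.3, 161.4]
ee_rot: [3.131, -0.001, 3.099]
force: [0.8, 0.7, 0.4]
gripper_width: -0.3
```

Call:
play_rows --steps "255 0 0 .012 0 0 0;255 0 0 .012 0 0 0;255 0 0 .012 0 0 0;255 0 0 .011 0 0 0;255 0 0 .01 0 0 0;255 0 0 .005 0 0 0;255 0 0 0 0 0 0;255 0 0 0 0 0 0"

```text
time: 19.9
tool_pos: [503.9, -202.4, 99.5]
ee_rot: [3.131, -0.0, 3.1]
force: [1.2, 0.1, -0.3]
gripper_width: -0.3
```

```bash
python3 - <<'E'
from h import *
o=robot.observe();print(o['tool_pos'],o['force'],o['ee_rot'],o['joints'])
p=shot('scene','s12.png');q=shot('top','t12.png')
cv2.imwrite('pics/s12c.png',np.hstack([cv2.resize(p['img'][140:260,140:270,::-1],(400,400),interpolation=cv2.INTER_CUBIC),cv2.resize(q['img'][150:290,300:440,::-1],(400,400),interpolation=cv2.INTER_CUBIC)]))
t=o['tool_pos']-[0,0,14]
print((np.array(w2pix(p,t))-[140,140])*[400/130,400/120],(np.array(w2pix(p,[502.5,-203.5,64]))-[140,140])*[400/130,400/120])
print((np.array(w2pix(q,t))-[300,150])*400/140)
E
```

```text
[ 503.9127022  -202.42299949   99.45335586] [ 1.23128857  0.08496426 -0.3452255 ] [ 3.13095045e+00 -2.45235993e-04  3.09955170e+00] [-0.02855083  0.28833656 -0.45808125 -0.01449778 -0.82453255 -1.5744443 ]
[262.2875412  118.94726628] [263.63516063 140.56201294]
[210.38490315 289.33867856]
```

View pics/s12c.png

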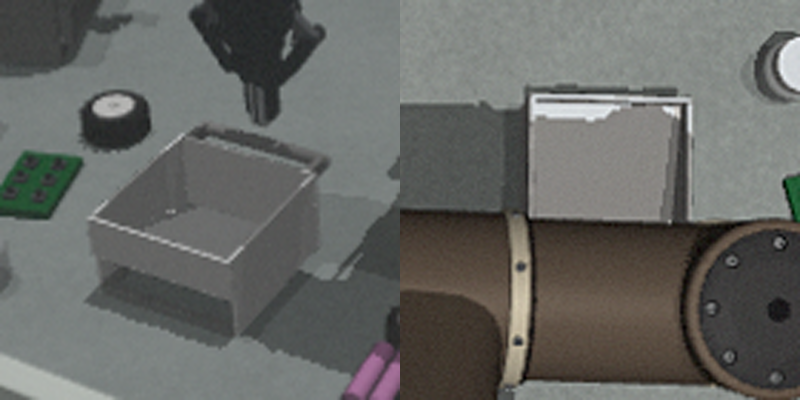

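The fingertips are above the middle of the right bin's bar (scene crop (262,120) against the bar at about (262,143)). I'll repeat the same arc.

Call:
play_rows --steps "255 0 0 .004 0 0 0;255 0 0 .004 0 0 0;255 0 0 .004 0 0 0;255 0 0 .0026 0 0 0;255 0 0 0 0 0 0;255 0 0 .002 0 0 0;255 .0044 0 .002 0 0 0;255 .0043 0 .0023 0 0 0"

```text
time: 20.67
tool_pos: [496.3, -202.2, 80.2]
ee_rot: [3.132, 0.002, 3.1]
force: [-4.0, 1.5, 14.7]
gripper_width: -0.2
```

Call:
play_rows --steps "255 .0041 0 .0025 0 0 0;255 .004 0 .0028 0 0 0;255 .0038 0 .003 0 0 0;255 .0036 0 .0032 0 0 0;255 .0034 0 .0034 0 0 0;255 .0032 0 .0036 0 0 0;255 .003 0 .0035 0 0 0;255 .0028 0 .0037 0 0 0"

```text
time: 21.33
tool_pos: [466.4, -200.8, 52.9]
ee_rot: [3.131, -0.001, 3.099]
force: [-2.1, -1.5, 3.0]
gripper_width: 0.1
```

```bash
python3 - <<'E'
from h import *
o=robot.observe();print(o['tool_pos'],o['force'],o['ee_rot'])
p=shot('scene','s13.png')
cv2.imwrite('pics/s13c.png',cv2.resize(p['img'][140:260,140:270,::-1],(520,480),interpolation=cv2.INTER_CUBIC))
E
```

```text
[ 466.43195618 -200.7663107    52.88922086] [-2.05472838 -1.54664376  3.04065809] [ 3.13117160e+00 -8.85216302e-04  3.09911960e+00]
```

View pics/s13c.png

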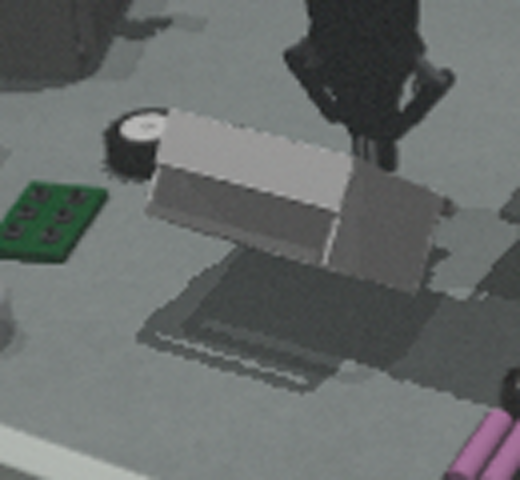

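Call:
play_rows --steps "255 .0025 0 .0038 0 0 0;255 .0023 0 .004 0 0 0;255 .002 0 .0041 0 0 0;255 .0017 0 .0042 0 0 0;255 .0014 0 .0042 0 0 0;255 .001 0 .0035 0 0 0;255 0 0 0 0 0 0;255 0 0 0 0 0 0"

```text
time: 22.05
tool_pos: [456.4, -199.6, 28.7]
ee_rot: [3.131, -0.0, 3.099]
force: [-0.3, 0.7, 1.5]
gripper_width: -0.1
```

Call:
play_rows --steps "255 .0004 0 .0015 0 0 0;255 .0004 0 .0015 0 0 0;255 .0002 0 .001 0 0 0;255 0 0 0 0 0 0;255 0 0 0 0 0 0;255 0 0 0 0 0 0;255 0 0 0 0 0 0;255 0 0 0 0 0 0"

```text
time: 22.72
tool_pos: [456.1, -199.7, 25.8]
ee_rot: [3.131, 0.002, 3.1]
force: [-2.7, 1.8, 9.1]
gripper_width: -0.2
```

```bash
python3 - <<'E'
from h import *
o=robot.observe();print(o['tool_pos'],o['force'],o['ee_rot'])
p=shot('scene','s14.png')
cv2.imwrite('pics/s14c.png',cv2.resize(p['img'][140:260,140:270,::-1],(520,480),interpolation=cv2.INTER_CUBIC))
px=530
for th in (.75,.85,.95,1.05):
    print(px,th,[tuple(round(float(t),1) for t in ((w2pix(p,[px+s*140*np.cos(th)-h*70*np.sin(th),y,s*140*np.sin(th)+h*70*np.cos(th)])-np.array([140,140]))*4)) for (s,h,y) in [(1,0,-275),(1,0,-135),(1,1,-275),(1,1,-135),(0,0,-275),(0,0,-135)]])

E
```

```text
[ 456.07914114 -199.69773163   25.81445949] [-2.7043416   1.84749597  9.07927664] [3.13103398e+00 1.52882661e-03 3.09967057e+00]
530 0.75 [(141.9, 198.0), (329.7, 247.1), (174.7, 95.1), (363.0, 139.7), (241.1, 243.8), (416.1, 290.2)]
530 0.85 [(149.0, 177.6), (336.8, 225.8), (186.8, 78.5), (374.3, 122.2), (241.1, 243.8), (416.1, 290.2)]
530 0.95 [(157.1, 158.1), (344.8, 205.3), (199.2, 63.9), (386.0, 106.7), (241.1, 243.8), (416.1, 290.2)]
530 1.05 [(166.0, 139.5), (353.5, 185.9), (212.0, 51.4), (397.8, 93.5), (241.1, 243.8), (416.1, 290.2)]
```

View pics/s14c.png

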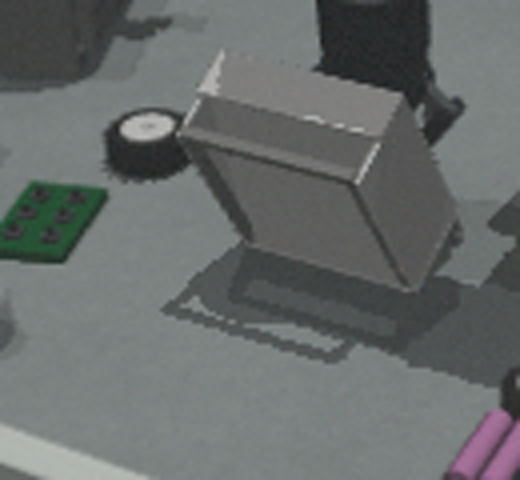

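The underside is bare and the bar is down on the table at about 1.07 rad and 9 N, so the left bin is confirmed as the stamped one. Letting this one back down.

Call:
play_rows --steps "255 -.0006 0 -.003 0 0 0;255 -.001 0 -.004 0 0 0;255 -.0013 0 -.0043 0 0 0;255 -.0016 0 -.0043 0 0 0;255 -.0019 0 -.0042 0 0 0;255 -.0022 0 -.0041 0 0 0;255 -.0024 0 -.004 0 0 0;255 -.0026 0 -.0039 0 0 0"

```text
time: 23.43
tool_pos: [469.4, -200.5, 57.4]
ee_rot: [3.131, 0.001, 3.099]
force: [0.3, 2.3, 3.3]
gripper_width: 0.2
```

Call:
play_rows --steps "255 -.0028 0 -.0037 0 0 0;255 -.003 0 -.0036 0 0 0;255 -.0032 0 -.0035 0 0 0;255 -.0035 0 -.0033 0 0 0;255 -.0038 0 -.003 0 0 0;255 -.004 0 -.0027 0 0 0;255 -.0042 0 -.0024 0 0 0;255 -.0043 0 -.0025 0 0 0"

```text
time: 24.1
tool_pos: [498.6, -202.1, 81.8]
ee_rot: [3.131, 0.001, 3.099]
force: [2.5, 0.3, 2.4]
gripper_width: -0.3
```

Call:
play_rows --steps "255 0 0 -.004 0 0 0;255 0 0 -.004 0 0 0;255 0 0 -.008 0 0 0;255 0 0 -.014 0 0 0;255 0 0 -.014 0 0 0;255 0 0 -.014 0 0 0;255 0 0 -.014 0 0 0;255 0 0 -.014 0 0 0"

```text
time: 24.77
tool_pos: [496.8, -203.0, 168.4]
ee_rot: [3.131, -0.001, 3.099]
force: [0.7, 0.2, 0.3]
gripper_width: 0.0
```

```bash
python3 - <<'E'
from h import *
o=robot.observe();print(o['tool_pos'],o['force'],o['ee_rot'],o['joints'])
p=shot('top','t15.png');q=shot('scene','s15.png')
cv2.imwrite('pics/t15c.png',cv2.resize(p['img'][110:270,140:240,::-1],None,fx=3.75,fy=3.75,interpolation=cv2.INTER_CUBIC))
E
```

```text
[ 496.76257717 -203.03115453  168.37376607] [0.6644386  0.24588057 0.31993498] [ 3.13071122e+00 -9.61137123e-04  3.09890498e+00] [-0.0303367   0.20021656 -0.3916353  -0.01311738 -0.97981094 -1.575839  ]
```

View pics/t15c.png

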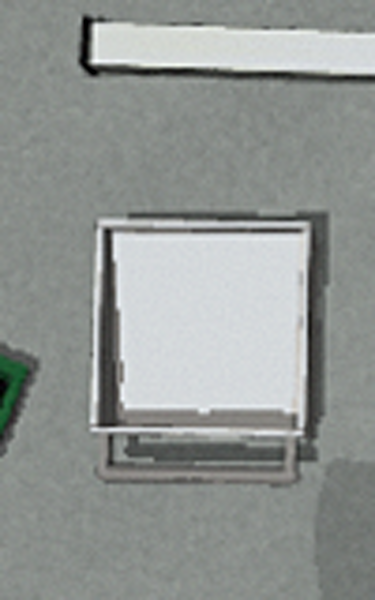

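View pics/s15.png

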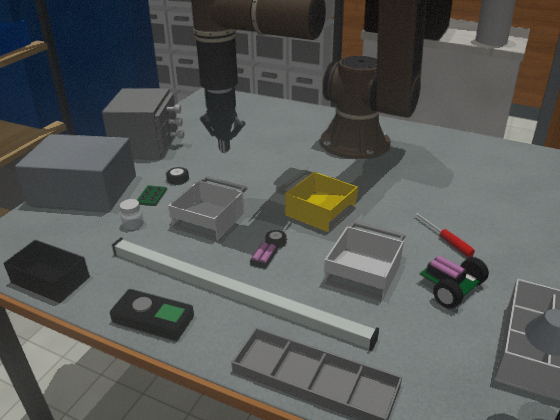

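```bash
python3 - <<'E'
from h import *
p=imaging.read_camera('top')
f=lambda x,y,z: np.round(pix2w(p,140+x/3.75,110+y/3.75,z)[:2],1)
c=np.array([f(x,y,70) for x,y in [(97,220),(310,222),(302,434),(91,431)]]);print(c.tolist(),c.mean(0),np.degrees(np.arctan2(*((c[0]+c[1]-c[2]-c[3])[::-1]))))
print('bar',f(98,474,67),f(297,478,67)); print('rail',f(92,66,30),f(374,77,30))
E
```

```text
[[706.6, 303.6], [704.7, 163.0], [566.1, 167.3], [568.0, 305.6]] [636.35  234.875] -1.3019526725788768
bar [540.  301.4] [537.6 170.8]
rail [818.9 318.6] [810.  125.1]
```

Call:
play_rows --steps "255 .0013 .0274 0 0 0 0;255 .0013 .0274 0 0 0 0;255 .0013 .0274 0 0 0 0;255 .0013 .0274 0 0 0 0;255 .0013 .0274 0 0 0 0;255 .0013 .0274 0 0 0 0;255 .0013 .0274 0 0 0 0;255 .0013 .0274 0 0 0 0"

```text
time: 25.58
tool_pos: [495.5, 17.4, 169.1]
ee_rot: [3.131, -0.002, 3.099]
force: [1.0, 0.4, 0.0]
gripper_width: -0.1
```

Call:
play_rows --steps "0 .0013 .0274 0 0 0 0;0 .0013 .0274 0 0 0 0;0 .0013 .0274 0 0 0 0;0 .0013 .0274 0 0 0 0;0 .0013 .0274 0 0 0 0;0 .0013 .0274 0 0 0 0;0 .0013 .0274 0 0 0 0;0 .0013 .0274 0 0 0 0"

```text
time: 26.25
tool_pos: [494.6, 236.6, 171.3]
ee_rot: [3.132, -0.001, 3.099]
force: [0.7, 0.7, 0.3]
gripper_width: 85.4
```

Call:
play_rows --steps "0 0 0 .016 0 0 0;0 0 0 .016 0 0 0;0 0 0 .016 0 0 0;0 0 0 .016 0 0 0;0 0 0 .016 0 0 0;0 0 0 .016 0 0 0;0 0 0 .016 0 0 0;0 0 0 .016 0 0 0"

```text
time: 26.92
tool_pos: [494.8, 236.4, 42.7]
ee_rot: [3.132, -0.001, 3.099]
force: [-0.1, 0.7, 0.1]
gripper_width: 85.1
```

```bash
python3 - <<'E'
from h import *
o=robot.observe();print(o['tool_pos'],o['force'],o['ee_rot'],o['gripper_width'])
p=shot('scene','s16.png')
cv2.imwrite('pics/s16c.png',cv2.resize(p['img'][130:340,230:480,::-1],None,fx=2.8,fy=2.8,interpolation=cv2.INTER_CUBIC))
E
```

```text
[494.79170377 236.40748577  42.69146632] [-0.07743168  0.65212607  0.11118852] [ 3.13220315e+00 -1.28952185e-03  3.09884684e+00] 85.08681664147487
```

View pics/s16c.png

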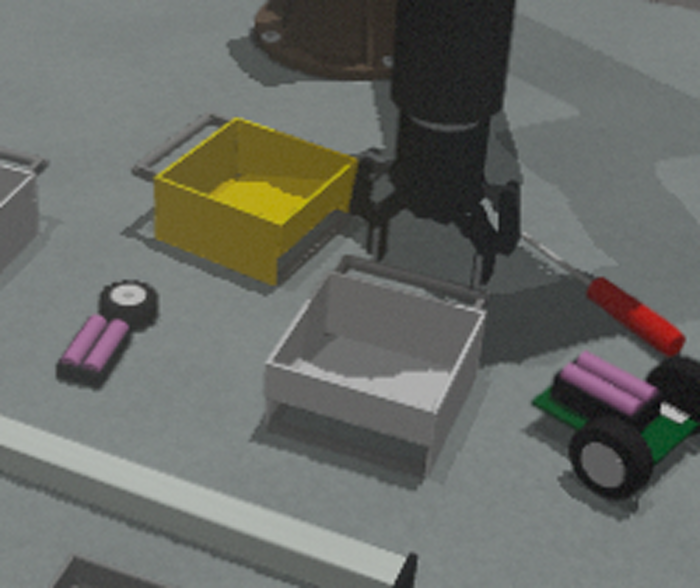

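Call:
play_rows --steps "0 -.008 0 .004 0 0 0;0 -.008 0 0 0 0 0;0 -.006 0 0 0 0 0;0 -.005 0 0 0 0 0;0 -.006 0 0 0 0 0;0 -.007 0 0 0 0 0;0 -.008 0 0 0 0 0;0 -.008 0 0 0 0 0"

```text
time: 27.63
tool_pos: [552.0, 234.7, 40.6]
ee_rot: [3.131, -0.0, 3.099]
force: [-6.1, 0.1, 3.6]
gripper_width: 85.3
```

Call:
play_rows --steps "0 -.008 0 0 0 0 0;0 -.008 0 0 0 0 0;0 -.008 0 0 0 0 0;0 -.008 0 0 0 0 0;0 -.007 0 0 0 0 0;0 -.006 0 0 0 0 0;0 -.005 0 0 0 0 0;0 -.004 0 0 0 0 0"

```text
time: 28.3
tool_pos: [606.1, 232.5, 40.2]
ee_rot: [3.131, 0.0, 3.099]
force: [-4.7, -0.5, 4.1]
gripper_width: 85.4
```

```bash
python3 - <<'E'
from h import *
o=robot.observe();print(o['tool_pos'],o['force'],o['ee_rot'],o['gripper_width'])
p=shot('scene','s17.png');q=shot('top','t17.png')
cv2.imwrite('pics/s17c.png',np.hstack([cv2.resize(p['img'][180:350,270:440,::-1],(400,400),interpolation=cv2.INTER_CUBIC),cv2.resize(q['img'][110:250,130:270,::-1],(400,400),interpolation=cv2.INTER_CUBIC)]))
E
```

```text
[606.05502102 232.49104181  40.17779817] [-4.66671472 -0.52077265  4.0820113 ] [3.13099431e+00 9.03596192e-06 3.09896597e+00] 85.44501654186952
```

View pics/s17c.png

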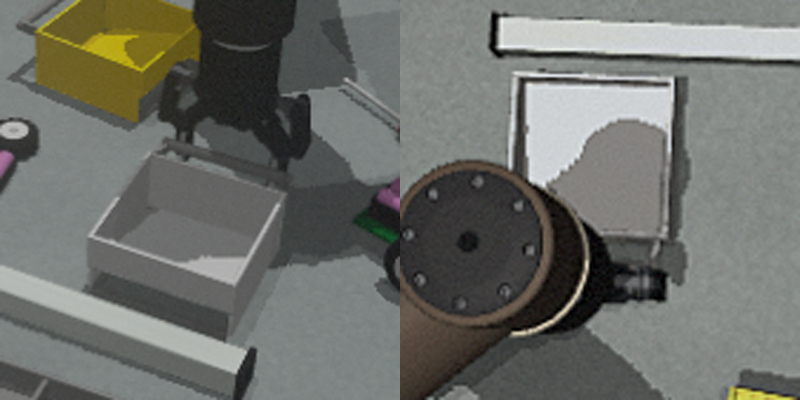

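Call:
play_rows --steps "0 -.003 0 0 0 0 0;0 -.003 0 0 0 0 0;0 -.003 0 0 0 0 0;0 -.003 0 0 0 0 0;0 -.003 0 0 0 0 0;0 -.002 0 0 0 0 0;0 -.002 0 0 0 0 0;0 -.001 0 0 0 0 0"

```text
time: 29.07
tool_pos: [625.8, 231.8, 40.1]
ee_rot: [3.131, 0.0, 3.099]
force: [-2.7, 0.0, -0.4]
gripper_width: 85.1
```

```bash
python3 - <<'E'
from h import *
o=robot.observe();print(o['tool_pos'],o['force'],o['ee_rot'],o['gripper_width'])
p=shot('scene','s18.png');q=shot('top','t18.png')
cv2.imwrite('pics/s18c.png',np.hstack([cv2.resize(p['img'][180:350,270:440,::-1],(400,400),interpolation=cv2.INTER_CUBIC),cv2.resize(q['img'][110:180,150:220,::-1],(400,400),interpolation=cv2.INTER_CUBIC)]))
E
```

```text
[625.84545801 231.77030931  40.13689204] [-2.65302427  0.02387149 -0.37011171] [3.13088861e+00 2.31384251e-04 3.09917288e+00] 85.12305755377895
```

View pics/s18c.png

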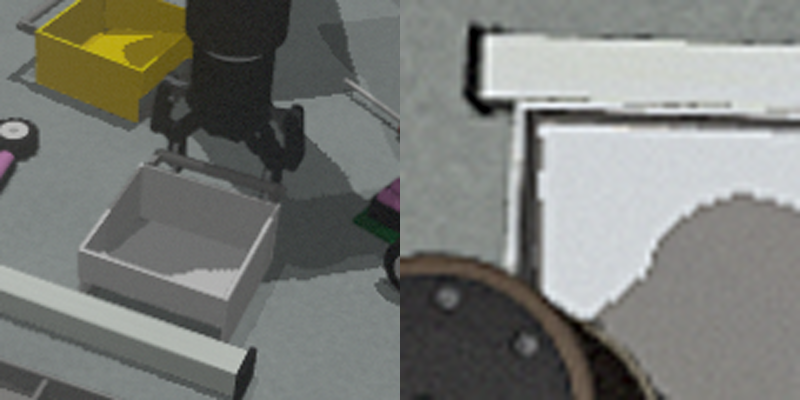

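Call:
play_rows --steps "0 -.001 0 0 0 0 0;0 -.001 0 0 0 0 0;0 -.001 0 0 0 0 0;0 -.001 0 0 0 0 0;0 -.001 0 0 0 0 0;0 0 0 0 0 0 0;0 0 0 0 0 0 0;0 0 0 0 0 0 0"

```text
time: 29.83
tool_pos: [630.8, 231.6, 40.3]
ee_rot: [3.131, 0.001, 3.099]
force: [-0.4, -0.7, -0.9]
gripper_width: 85.2
```

```bash
python3 - <<'E'
from h import *
o=robot.observe();print(o['tool_pos'],o['force'],o['ee_rot'],o['gripper_width'])
p=shot('scene','s19.png')
cv2.imwrite('pics/s19c.png',cv2.resize(p['img'][200:340,290:430,::-1],(700,600),interpolation=cv2.INTER_CUBIC))
E
```

```text
[630.7745624  231.59825176  40.27223703] [-0.44840184 -0.66336384 -0.9090707 ] [3.13074636e+00 5.54904155e-04 3.09919345e+00] 85.21462887635766
```

View pics/s19c.png

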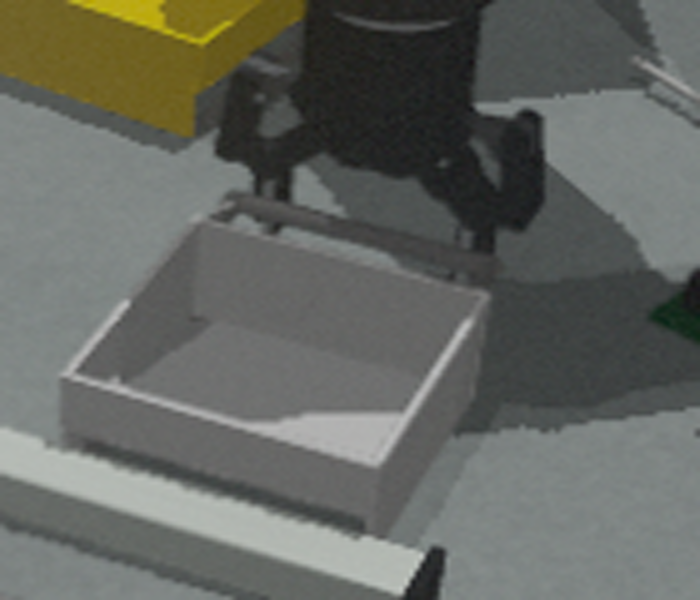

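Call:
play_rows --steps "0 -.001 0 0 0 0 0;0 -.001 0 0 0 0 0;0 -.001 0 0 0 0 0;0 -.001 0 0 0 0 0;0 0 0 0 0 0 0;0 0 0 0 0 0 0;0 0 0 0 0 0 0;0 0 0 0 0 0 0"

```text
time: 30.55
tool_pos: [634.6, 231.4, 40.3]
ee_rot: [3.131, 0.0, 3.099]
force: [-1.5, -0.0, 0.6]
gripper_width: 85.1
```

```bash
python3 - <<'E'
from h import *
o=robot.observe();print(o['tool_pos'],o['force'],o['ee_rot'],o['gripper_width'])
p=shot('scene','s20.png')
cv2.imwrite('pics/s20c.png',cv2.resize(p['img'][200:340,290:430,::-1],(700,600),interpolation=cv2.INTER_CUBIC))
E
```

```text
[634.64935044 231.39920307  40.27003449] [-1.45480329 -0.04958498  0.57796551] [3.13079322e+00 4.03406289e-04 3.09921923e+00] 85.09448941674408
```

View pics/s20c.png

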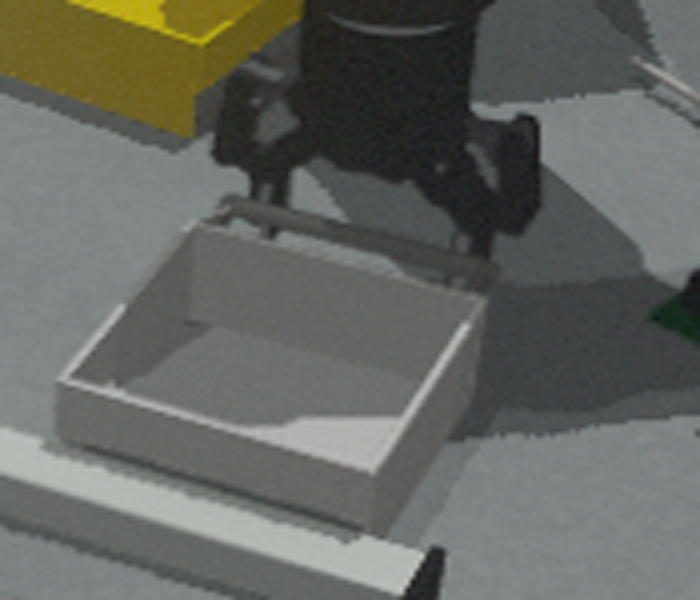

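Still creeping closer with no rail force yet. Continuing in 1 mm steps.

Call:
play_rows --steps "0 -.001 0 0 0 0 0;0 -.001 0 0 0 0 0;0 -.001 0 0 0 0 0;0 -.001 0 0 0 0 0;0 0 0 0 0 0 0;0 0 0 0 0 0 0;0 0 0 0 0 0 0;0 0 0 0 0 0 0"

```text
time: 31.27
tool_pos: [634.9, 231.2, 40.1]
ee_rot: [3.132, -0.005, 3.099]
force: [-18.0, 2.8, 10.0]
gripper_width: 85.1
```

```bash
python3 - <<'E'
from h import *
o=robot.observe();print(o['tool_pos'],o['force'],o['ee_rot'],o['gripper_width'])
p=shot('scene','s21.png')
cv2.imwrite('pics/s21c.png',cv2.resize(p['img'][200:340,290:430,::-1],(700,600),interpolation=cv2.INTER_CUBIC))
E
```

```text
[634.90831497 231.17491472  40.1427372 ] [-18.02127385   2.76637662   9.98339649] [ 3.13228008 -0.00537443  3.09917005] 85.07965554947994
```

View pics/s21c.png

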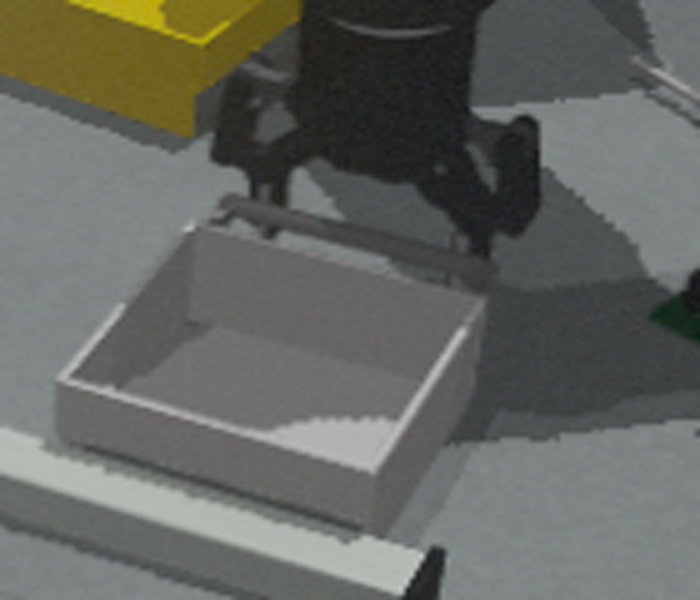

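18 N with the TCP stalled at x = 634.9 means the bin is seated on the rail. I'll back off gently and then raise clear.

Call:
play_rows --steps "0 .001 0 0 0 0 0;0 .001 0 0 0 0 0;0 .001 0 0 0 0 0;0 .002 0 0 0 0 0;0 .003 0 0 0 0 0;0 .006 0 0 0 0 0;0 .01 0 0 0 0 0;0 .014 0 0 0 0 0"

```text
time: 31.98
tool_pos: [600.4, 232.8, 40.1]
ee_rot: [3.131, 0.001, 3.099]
force: [0.2, 0.4, -1.0]
gripper_width: 85.4
```

Call:
play_rows --steps "0 .02 0 0 0 0 0;0 .02 0 -.01 0 0 0;0 .02 0 -.025 0 0 0;0 .02 0 -.025 0 0 0;0 .02 0 -.025 0 0 0;0 .02 0 -.025 0 0 0;0 .02 0 -.025 0 0 0;0 0 0 0 0 0 0"

```text
time: 32.65
tool_pos: [459.5, 238.4, 180.4]
ee_rot: [3.125, 0.006, 3.101]
force: [0.3, 0.7, -0.2]
gripper_width: 85.3
```

Call:
play_rows --steps "0 .02 0 0 0 0 0;0 .02 0 0 0 0 0;0 .02 0 0 0 0 0;0 0 0 0 0 0 0;0 0 0 0 0 0 0;0 0 0 0 0 0 0;0 0 0 0 0 0 0;0 0 0 0 0 0 0"

```text
time: 33.32
tool_pos: [401.1, 239.9, 175.0]
ee_rot: [3.131, 0.0, 3.099]
force: [0.4, -0.1, -0.4]
gripper_width: 85.4
```

```bash
python3 - <<'E'
from h import *
o=robot.observe();print(o['time'],o['tool_pos'],o['force'],o['ee_rot'])
p=shot('top','t22.png');q=shot('scene','s22.png')
cv2.imwrite('pics/t22c.png',np.hstack([cv2.resize(p['img'][110:230,150:250,::-1],(500,600),interpolation=cv2.INTER_CUBIC)]))
E
```

```text
33.3167 [401.12666914 239.87918284 175.03450305] [ 0.41446508 -0.08766276 -0.4430672 ] [3.13100302e+00 2.24301094e-04 3.09865102e+00]
```

View pics/t22c.png

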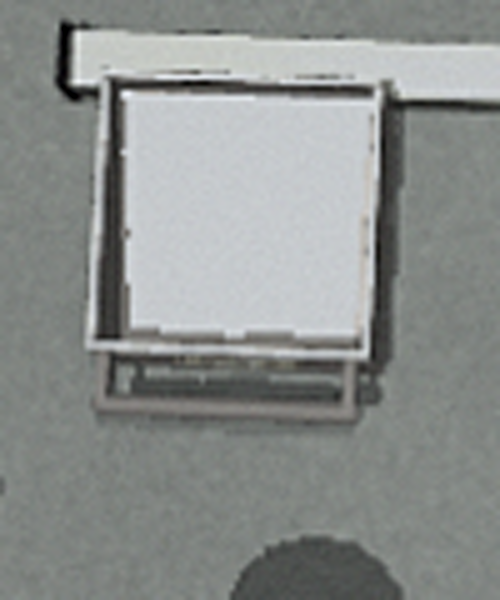

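View pics/s22.png

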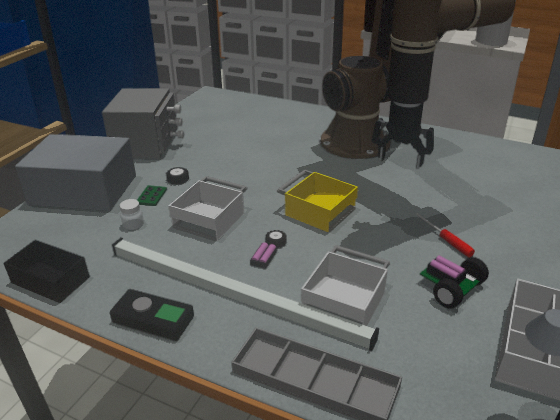

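View pics/t22.png

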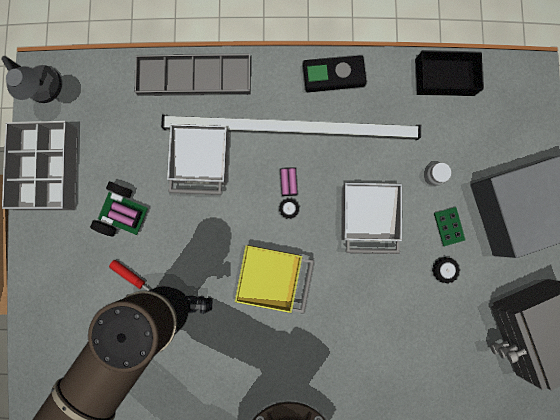

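```bash
python3 - <<'E'
from h import *
p=imaging.read_camera('top')
f=lambda x,y,z: pix2w(p,150+x/5,110+y/5,z)[:2].round(1)
c=np.array([f(x,y,70) for x,y in [(104,78),(388,82),(372,353),(88,345)]]);print(c.tolist(),c.mean(0),np.degrees(np.arctan2(*((c[0]+c[1]-c[2]-c[3])[::-1]))))
a,b=np.array([819.5,320.6]),np.array([792.5,-331.9]);m=(a+b)/2;u=(a-b)/np.linalg.norm(a-b);n=np.array([u[1],-u[0]])
for q in (c[:2].mean(0), c.mean(0)+70*n): print((q-m)@n,(q-m)@u)
g=lambda x,y,z: pix2w(p,x,y,z)[:2].round(1)
print('plain',np.mean([g(345,183.5,70),g(401,184.5,70),g(400.5,240,70),g(344,239,70)],0))
E
```

```text
[[814.4, 293.2], [811.3, 151.8], [676.6, 158.6], [681.0, 298.8]] [745.825 225.6  ] -2.648122738985602
-2.5884745486591263 228.23813178237972
0.3156673731657977 228.56440429636618
plain [ 600.15 -204.2 ]
```

The rear edge measures 0 to 3 mm from the rail face and within 0.01 rad of square. The plain bin is back where it began and the robot is clear of everything, so I'm handing in.

```bash
python3 -c "
from bench import robot
print(robot.sign_off())"
```

```text
the job is handed in; nothing more can be done
None
```

I tipped both bins, left then right. The ring stamp is under the left one, so I pushed that bin against the dispatch rail and handed the job in; sign-off reported no verdict.

- **Left bin:** my first press slipped off the bar before full tilt. The bin fell back flat and slid about 9 mm. On the second press the bar reached the table, at about 1.08 rad and 19 N, and the ring was plainly visible.
- **Right bin:** it tipped cleanly the first time, to about 1.07 rad and 9 N, and its underside was bare.
- **Push:** I pushed the left bin with open fingers on its bar until it stopped against the rail at 18 N. The front of the bin seemed to want to rise during the push, but the pictures showed it staying flat. I then backed the arm off.

**Last checks, at about 33 s of the 67 s:**
- **Stamped bin:** its rear edge was 0 to 3 mm from the rail face by two estimates, and about 0.005 rad off square.
- **Plain bin:** its centre was within 1 mm of where it started.
- **Bystanders:** all looked unmoved in the top view; I did not measure them individually.
- **Arm:** it was clear of everything, with no force on the tool beyond sensor noise.

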